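# Index the vial slide to the read head

### The job

Pull up the knob of the index plunger on the small vial slide, move the carriage along its rail until the vial stands in front of the read head (the black block with a lens), and let the plunger drop fully home in the index hole there. The strip with the holes may sit several millimetres off, so feel for the hole gently and do not force the pin; leave the beaker beside the slide alone.

Things in the scene. Friction and masses are not known exactly. Their poses are not given: they have to be found in the camera images.
- slide_base: The fixed aluminium base of the slide, 160 x 290 x 10 mm. Origin: on the underside at z = 0, 60 mm behind its front edge, midway along its length. Its y axis runs along the rail (to the robot's left), its x axis points from the knob side to the read head side, z up. It turns about z from start to start.
- carriage (a joint): Position (m) of the carriage along the base's +y axis, -0.100 to 0.100; 0 at the middle of the base. The carriage is a 60 mm wide plate that carries the vial and the plunger. It stays where it is left; sliding it takes about 2.5 N plus 1 to 2 N while the pin drags on the strip.
- plunger (a joint): Height (m) of the spring plunger: 0 = pin fully home in a hole (tip 8 mm below the strip's top), 0.008 = pin tip resting on top of the strip, 0.014 = upper stop. The spring pushes it down with 4 N at 0 and 7.5 N at 0.014. The pin is 8 mm thick, flat-ended, stands below the knob and moves only up and down in the carriage.
- knob (a point): Centre of the plunger's black knurled knob, an upright cylinder 24 mm thick and 26 mm tall (64 mm above the bench when home). Below it: a sleeve 18 mm thick and, 30 mm under this point, the carriage's flat bracket. Nothing else stands within 45 mm of the knob at its height. It lies at base x = -0.044, base y = carriage position; the pin stands straight below it.
- strip_nominal (a point): Nominal middle of the dark steel index strip, under the knob's path, strip top 20 mm above the bench. Holes along base y from here: a 40 mm slot at 0 (pin in it at the start), round 10 mm holes at -0.080, -0.040, +0.040, +0.080. The real strip is set up to 8 mm to either side along the rail, an offset this fixed point does not show; it stays where it is set.
- vial_mid (a point): Middle of the capped glass vial, 22 mm in diameter and 48 mm tall, that is fixed in a nest on the carriage, 59 mm above the bench, at base x = 0.021 and base y = carriage position.
- read_head: The read head: a black block 36 x 30 x 44 mm on a short steel post, with a round lens barrel facing the rail; its top is 82 mm above the bench. Origin: at the foot of the post, on the base plate, 80 mm behind the base's origin line and nominally straight behind one of the four round holes. Its axes are parallel to the base's. At the three other holes there are only low steel stubs 16 mm tall.
- beaker: Small clear beaker, 55 mm in diameter and 69 mm tall, standing beyond the slide's +y end; a bystander. Origin at the centre of its underside.

How it is judged:
By the outcome, as a careful person would: the job done as asked, in the order asked, and still so for the second after the job is handed in, with the robot touching nothing.
It also fails if it takes over 48 s, if anything falls off the work surface, if the arm or the gripper's body presses on something with over 40 N, if the wrist force passes 120 N, or if a joint passes its speed limit or range.

### The arm

A 6-joint arm with a two-finger parallel gripper is mounted at the origin on a cart in front of the work surface, level with it; the furniture and walls round the work are solid. World frame = base frame: x ahead of the robot, y to its left, z up, the work surface at z = 0. Lengths are in m, angles in degrees, forces in N, time in s.
With the tool pointing down it reaches from about 0.35 to 0.975 m from the base axis. Payload 4.9 kg.
Tool frame: the origin (TCP) lies midway between the tips of the shut fingers; the grasp point (between the pads) lies 19 mm behind it (r.tcp_to_grasp is the distance from the TCP to the grasp point, in m); z points along the fingers, y is the line along which they close (so a half turn about z gives the same grasp; the last joint's range is limited). The gripper opens to 85 mm and grips with 20 to 120 N. Pads are 22 mm wide; open, the fingers measure 114 mm over their backs; the gripper's body (76 mm by 85 mm) begins 54 mm behind the grasp point. The pads swing forward as they close: fully open they stand 13 mm farther back than shut.
Start: joints at [-78.151, 3.019, 92.412, -0, 84.569, -6.818], TCP at [0.2, -0.592, 0.231] pointing down, gripper open.
Joint ranges: [-172.51, 172.51], [-57.92, 126.97], [3.15, 148.05], [-58.71, 238.71], [5.1, 150.11], [-179.66, 179.66]. Speed limits (degrees/s): [147.25, 147.25, 180, 180, 180, 180].

### API

Orientations are given as [roll, pitch, yaw] about the fixed x, y, z axes, in that order (R = Rz(yaw) Ry(pitch) Rx(roll)).
In Python, from bench import r, eyes gives the robot as it stands.
- The arm moves only by the shell command python3 -m crank 'ROWS'. ROWS is JSON, a list of rows, each a list of 7 numbers: the shift along the tool's x, y, z normalised to -1 to 1, where 1 is 0.25 m, then the turn, a rotation vector about the tool's x, y, z normalised to -1 to 1, where 1 is 1.5 rad, then the gripper's target within -1 to 1 (fully open at 1, half-way at 0, shut at -1). A call has 1 to 8 rows; each row is the pose to reach, as a shift and turn from the pose commanded when the call began, along the tool's axes at that moment; what a row does not reach only later rows make up. A row lasts 1/10 s, in which the tool goes at most 50 mm and 8.59 degrees, less where a joint would pass 70% of its speed; a pose out of reach is approached as far as the arm can. A call with a number of a shift or a turn outside -1 to 1 is refused whole. A call with a gripper value outside its range is refused whole. The fingers move at their own pace and stop on an object; the grip force is fixed at half the most. Time passes only in rows, so rows that repeat a pose let the fingers close. It gives the time, the measured TCP pose, the force, the opening and the grip force at its end, in the units of the state.
- r.sense(): the state, without advancing time (a new reading comes with each control period).
- eyes.grab_frame(name): name is "side" or "top" or "wrist"; returns the picture (384x512x3 uint8, blue, green, red); there is no depth.
- eyes.calibration(name): a dict with "camera_matrix" (3x3 intrinsics, pixels), "T" (4x4, takes a point from camera to world coordinates). Camera axes: x right, y down, z forward; pixel columns grow to the right and rows downward; lengths in m; the calibration is good to about 2 mm. A picture is of the moment at which its call begins: read the wrist's pose just before it. calibration takes no time and is no camera call; for the wrist camera it gives the pose at the moment of the call.
- r.close_job(): hands the job in; it is judged then, once.
The state is a dict: "time": time; "joints": joint angles; "joint_velocities": joint speeds; "effort": joint torques, N m; "tcp_pos": TCP position; "ee_rot": TCP orientation; "force": force on the tool from outside, world axes, zero at the start; "ft_torque": the same for the moment, N m; "width": finger opening in m; "grasp_force": force on a finger pad.
Only numpy, scipy, OpenCV 4.12 (cv2) and the standard library are available. Lean on these libraries where they do the work, as an engineer would, in place of code of your own. Each camera call takes 0.05 s, during which the arm holds its last target. There are 200 camera calls.

## Working session

There is one attempt and no reset: what is moved stays moved. The work goes in short steps, Python scripts to look and compute and a shell command to move; the robot and the scene stay as the last step left them, time stands still between calls to the robot, and variables do not carry over. Pictures are saved under pics/ and viewed, at most 10 in all, crops included, and the job is handed in when it is done.

```bash
mkdir -p pics; ls; python3 - <<'E'
from bench import r,eyes
import cv2,numpy as np
s=r.sense();print(s['time'],s['tcp_pos'],s['ee_rot'],s['width'],r.tcp_to_grasp)
a=eyes.grab_frame("top");b=eyes.grab_frame("side")
cv2.imwrite('pics/top.png',a);cv2.imwrite('pics/side.png',b)
for n in("top","side"):
  c=eyes.calibration(n);print(np.round(c["camera_matrix"],1).tolist(),np.round(c["T"],3).tolist())
E
```

```text
pics
0.0 [ 0.19990185 -0.59150257  0.23006846] [-1.79882119e+02 -1.43431917e-02  1.86646529e+01] 0.085511842252657 0.0187
[[438.0, 0.0, 253.2], [0.0, 438.0, 191.2], [0.0, 0.0, 1.0]] [[0.099, -0.969, 0.227, 0.387], [-0.995, -0.097, 0.019, 0.308], [0.003, -0.227, -0.974, 0.915], [0.0, 0.0, 0.0, 1.0]]
[[378.9, 0.0, 251.0], [0.0, 378.9, 188.9], [0.0, 0.0, 1.0]] [[0.992, -0.079, 0.103, 0.473], [-0.13, -0.616, 0.777, -0.358], [0.002, -0.784, -0.621, 0.599], [0.0, 0.0, 0.0, 1.0]]
```

View pics/top.png

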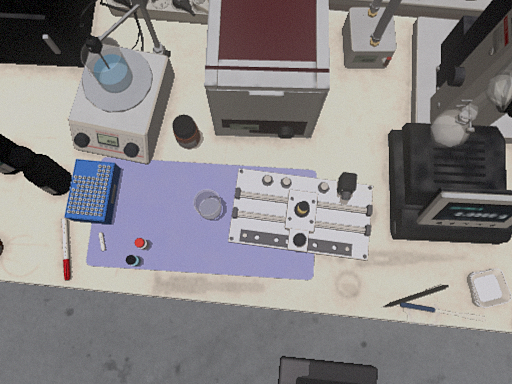

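View pics/side.png

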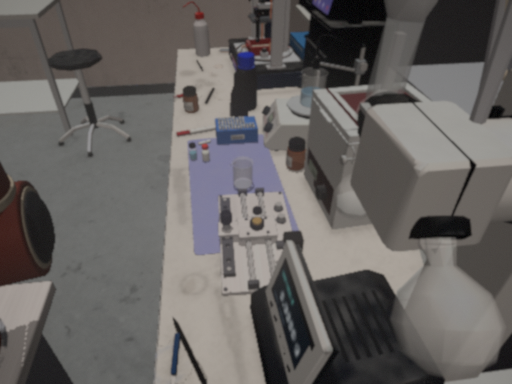

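```bash
python3 - <<'E'
import cv2
a=cv2.imread('pics/top.png')[155:275,220:380]
cv2.imwrite('pics/topc.png',cv2.resize(a,None,fx=5,fy=5,interpolation=cv2.INTER_CUBIC))
E
```

```text
(no output)
```

View pics/topc.png

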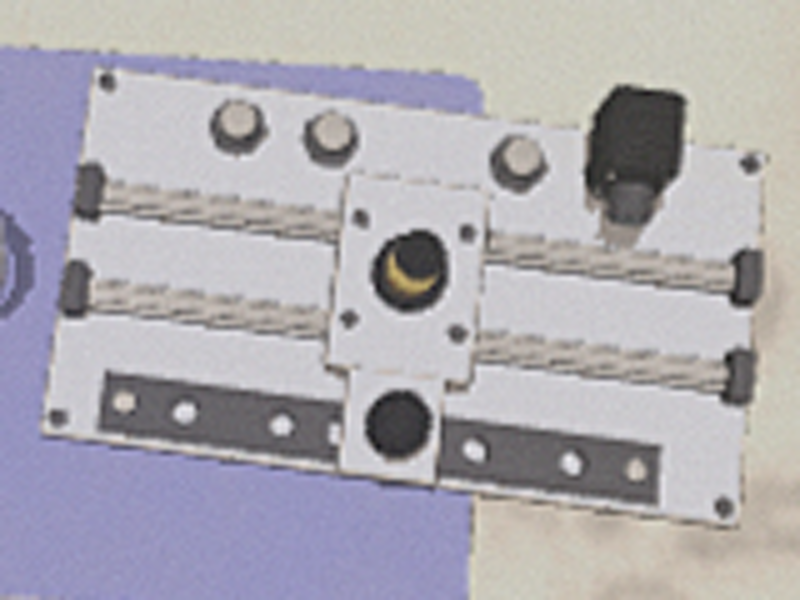

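```bash
cat > h.py <<'E'
import numpy as np
from bench import r,eyes
def ray(name,px,z,cal=None):
    c=cal or eyes.calibration(name);T=np.array(c["T"]);K=np.array(c["camera_matrix"])
    d=T[:3,:3]@np.linalg.solve(K,[px[0],px[1],1]);o=T[:3,3]
    return o+d*(z-o[2])/d[2]
E
python3 - <<'E'
from h import *
f=lambda u,v,z:ray("top",(220+(u+.5)/5-.5,155+(v+.5)/5-.5),z)
C=np.array([f(*p,.010) for p in((98,68),(765,152),(738,525),(42,433))])
print(C.round(4));print([np.linalg.norm(C[i]-C[i-1]).round(4) for i in range(4)])
ey=(C[0]-C[1]+C[3]-C[2]);yaw=np.degrees(np.arctan2(-ey[0],ey[1]))
t=np.radians(yaw);R=np.array([[np.cos(t),-np.sin(t)],[np.sin(t),np.cos(t)]])
m=C.mean(0)[:2];org=m-R@[.02,0];print('yaw',yaw,'org',org)
for n,p,z in[('h',(184,412),.02),('h',(282,425),.02),('h',(475,451),.02),('h',(571,464),.02),('strip l',(105,402),.02),('strip r',(658,475),.02),('knob',(398,424),.077),('vial',(419,252),.083),('head',(635,115),.082),('stub',(240,118),.026),('stub',(331,130),.026),('stub',(522,155),.026)]:
    w=f(*p,z);print(n,w.round(4),(R.T@(w[:2]-org)).round(4))
for y in(0,-.08):print(org+R@[-.044,y])
E
```

```text
[[0.6448 0.361  0.01  ]
 [0.6361 0.0742 0.01  ]
 [0.4772 0.0794 0.01  ]
 [0.4865 0.3674 0.01  ]]
[np.float64(0.1584), np.float64(0.2869), np.float64(0.1589), np.float64(0.2882)]
yaw -1.7875054146998224 org [0.54113735 0.22114794]
h [0.4997 0.3099 0.02  ] [-0.0442  0.0874]
h [0.4983 0.2694 0.02  ] [-0.0443  0.0469]
h [0.4956 0.1901 0.02  ] [-0.0446 -0.0325]
h [0.4942 0.1508 0.02  ] [-0.0448 -0.0718]
strip l [0.5006 0.3425 0.02  ] [-0.0443  0.12  ]
strip r [0.4932 0.1152 0.02  ] [-0.0446 -0.1074]
knob [0.496  0.2277 0.077 ] [-0.0453  0.0051]
vial [0.5626 0.2252 0.083 ] [0.0213 0.0047]
head [0.6261 0.1444 0.082 ] [ 0.0874 -0.0741]
stub [0.6244 0.2985 0.026 ] [0.0808 0.0799]
stub [0.623 0.26  0.026] [0.0806 0.0414]
stub [0.6202 0.1796 0.026 ] [ 0.0803 -0.0391]
[0.49715876 0.22252043]
[0.49466334 0.14255935]
```

```bash
cat >> h.py <<'E'
from scipy.spatial.transform import Rotation as Ro
def rows(p,yaw=None,s=None):
    s=s or r.sense();R0=Ro.from_euler('xyz',s['ee_rot'],degrees=True)
    d=R0.inv().apply(np.array(p)-s['tcp_pos'])/.25
    t=np.zeros(3)
    if yaw is not None: t=(R0.inv()*Ro.from_euler('xyz',[180,0,yaw],degrees=True)).as_rotvec()/1.5
    return d.round(3).tolist(),t.round(3).tolist()
def st():
    s=r.sense();print(round(s['time'],2),np.round(s['tcp_pos'],4),np.round(s['ee_rot'],2),'F',np.round(s['force'],1),'w',round(s['width'],4),'g',round(s['grasp_force'],1))
E
python3 -c "
from h import *
print(rows([.37,-.37,.3]));print(rows([.4,-.40,.3],-1.8))"
```

```text
([0.928, -0.623, -0.278], [0.0, 0.0, 0.0])
([1.004, -0.47, -0.278], [-0.001, 0.0, 0.238])
```

```bash
python3 -m crank '[[0.2,-0.13,-0.1,0,0,0.08,1],[0.928,-0.623,-0.278,0,0,0.238,1],[0.928,-0.623,-0.278,0,0,0.238,1],[0.928,-0.623,-0.278,0,0,0.238,1],[0.928,-0.623,-0.278,0,0,0.238,1],[0.928,-0.623,-0.278,0,0,0.238,1],[0.928,-0.623,-0.278,0,0,0.238,1]]'; python3 -c "
from h import *
st();print(rows([.37,-.13,.3],-1.8))"
```

```text
time: 0.8
tcp_pos: [0.3724, -0.3675, 0.3023]
ee_rot: [179.9, -0.1, -1.5]
force: [0.4, -1.9, -0.6]
width: 0.0856
grasp_force: 0.0
0.8 [ 0.3724 -0.3675  0.3023] [ 1.7994e+02 -1.4000e-01 -1.4600e+00] F [ 0.4 -1.9 -0.6] w 0.0856 g 0.0
([-0.034, -0.949, 0.008], [0.001, -0.002, 0.004])
```

```bash
python3 -m crank '[[0,-0.98,0,0,0,0,1],[0,-0.98,0,0,0,0,1],[0,-0.98,0,0,0,0,1],[0,-0.98,0,0,0,0,1],[0,-0.98,0,0,0,0,1],[0,-0.98,0,0,0,0,1],[0,-0.98,0,0,0,0,1],[0,-0.98,0,0,0,0,1]]'; python3 -c "
from h import *
st();print(rows([.40,.1,.29],-1.8))"
```

```text
time: 1.6
tcp_pos: [0.3775, -0.1264, 0.3004]
ee_rot: [180.0, 0.0, -1.9]
force: [0.7, -0.7, -1.0]
width: 0.0853
grasp_force: 0.0
1.6 [ 0.3775 -0.1264  0.3004] [ 1.7999e+02  5.0000e-02 -1.8700e+00] F [ 0.7 -0.7 -1. ] w 0.0853 g 0.0
([0.061, -0.908, 0.041], [0.0, 0.001, -0.001])
```

```bash
python3 -m crank '[[0.06,-0.92,0.04,0,0,0,1],[0.06,-0.92,0.04,0,0,0,1],[0.06,-0.92,0.04,0,0,0,1],[0.06,-0.92,0.04,0,0,0,1],[0.06,-0.92,0.04,0,0,0,1],[0.06,-0.92,0.04,0,0,0,1],[0.06,-0.92,0.04,0,0,0,1],[0.06,-0.92,0.04,0,0,0,1]]'; python3 -c "
from h import *
st();print(rows([.496,.2277,.2],-1.8))"
```

```text
time: 2.4
tcp_pos: [0.4002, 0.1025, 0.2906]
ee_rot: [180.0, 0.0, -1.9]
force: [-0.0, -0.4, 0.3]
width: 0.086
grasp_force: 0.0
2.4 [0.4002 0.1025 0.2906] [ 1.7997e+02  3.0000e-02 -1.9500e+00] F [-0.  -0.4  0.3] w 0.086 g 0.0
([0.366, -0.514, 0.362], [0.0, 0.0, -0.002])
```

```bash
python3 -m crank '[[0.366,-0.514,0.362,0,0,0,1],[0.366,-0.514,0.362,0,0,0,1],[0.366,-0.514,0.362,0,0,0,1],[0.366,-0.514,0.362,0,0,0,1],[0.366,-0.514,0.362,0,0,0,1],[0.366,-0.514,0.362,0,0,0,1],[0.366,-0.514,0.362,0,0,0,1]]'; python3 - <<'E'
from h import *
import cv2
st();c=eyes.calibration("wrist");a=eyes.grab_frame("wrist");cv2.imwrite('pics/w1.png',a)
T=np.array(c["T"]);K=np.array(c["camera_matrix"])
for w in([.496,.2277,.077],[.4942,.1508,.02],[.4956,.1901,.02]):
    p=K@(T[:3,:3].T@(np.array(w)-T[:3,3]));print(p[:2]/p[2])
E
```

```text
time: 3.1
tcp_pos: [0.4959, 0.2282, 0.2014]
ee_rot: [-180.0, -0.1, -1.9]
force: [-0.4, -0.3, 0.3]
width: 0.0853
grasp_force: 0.0
3.1 [0.4959 0.2282 0.2014] [-1.7999e+02 -9.0000e-02 -1.9100e+00] F [-0.4 -0.3  0.3] w 0.0853 g 0.0
[250.80934377 184.96731251]
[326.02367747 170.01779361]
[287.60091403 169.97213941]
```

View pics/w1.png

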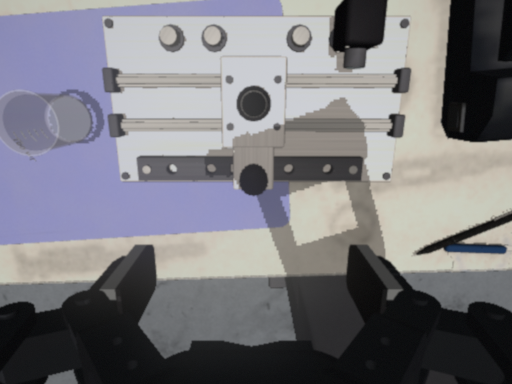

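```bash
python3 -m crank '[[0.005,0.007,0.15,0,0,0,1],[0.005,0.007,0.3,0,0,0,1],[0.005,0.007,0.42,0,0,0,1],[0.005,0.007,0.52,0,0,0,1],[0.005,0.007,0.58,0,0,0,1],[0.005,0.007,0.605,0,0,0,1],[0.005,0.007,0.605,0,0,0,1]]'; python3 -m crank '[[0,0,0,0,0,0,-1],[0,0,0,0,0,0,-1],[0,0,0,0,0,0,-1],[0,0,0,0,0,0,-1],[0,0,0,0,0,0,-1],[0,0,0,0,0,0,-1],[0,0,0,0,0,0,-1],[0,0,0,0,0,0,-1]]'
```

```text
time: 3.85
tcp_pos: [0.4966, 0.2275, 0.0494]
ee_rot: [-180.0, -0.0, -1.8]
force: [0.2, -0.7, 0.6]
width: 0.0855
grasp_force: 0.0
time: 4.65
tcp_pos: [0.4969, 0.2279, 0.0499]
ee_rot: [-180.0, -0.0, -1.8]
force: [-2.0, -1.1, 4.8]
width: 0.0221
grasp_force: 58.8
```

```bash
python3 -m crank '[[0,0,-0.012,0,0,0,-1],[0,0,-0.024,0,0,0,-1],[0,0,-0.036,0,0,0,-1],[0,0,-0.046,0,0,0,-1],[0,0,-0.046,0,0,0,-1]]'; python3 - <<'E'
from h import *
import cv2
st();a=eyes.grab_frame("wrist");cv2.imwrite('pics/w2.png',a)
E
```

```text
time: 5.15
tcp_pos: [0.4967, 0.2278, 0.06]
ee_rot: [-180.0, -0.1, -1.8]
force: [5.1, 0.8, -7.4]
width: 0.0221
grasp_force: 59.0
5.15 [0.4967 0.2278 0.06  ] [-1.7998e+02 -6.0000e-02 -1.7900e+00] F [ 5.1  0.8 -7.4] w 0.0221 g 59.0
```

View pics/w2.png

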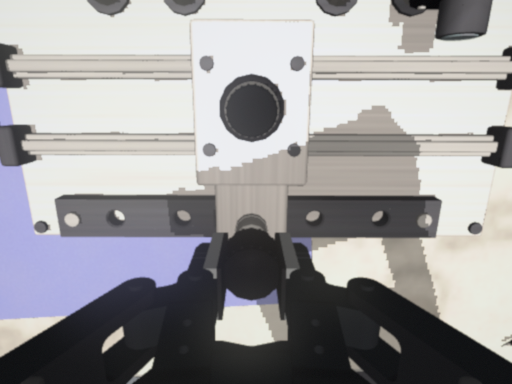

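```bash
python3 -m crank '[[0,0.03,0,0,0,0,-1],[0,0.08,0,0,0,0,-1],[0,0.13,0,0,0,0,-1],[0,0.18,0,0,0,0,-1],[0,0.23,0,0,0,0,-1],[0,0.27,0,0,0,0,-1],[0,0.295,0,0,0,0,-1],[0,0.295,0,0,0,0,-1]]'; python3 - <<'E'
from h import *
import cv2
st();a=eyes.grab_frame("wrist");cv2.imwrite('pics/w3.png',a);st()
E
```

```text
time: 6.0
tcp_pos: [0.4941, 0.1532, 0.0598]
ee_rot: [180.0, -0.0, -1.8]
force: [4.8, -1.8, -7.9]
width: 0.022
grasp_force: 59.2
6.0 [0.4941 0.1532 0.0598] [ 1.7996e+02 -2.0000e-02 -1.8300e+00] F [ 4.8 -1.8 -7.9] w 0.022 g 59.2
6.05 [0.4941 0.1533 0.0598] [ 1.7993e+02 -2.0000e-02 -1.8200e+00] F [ 5.4 -2.6 -5.8] w 0.0223 g 59.2
```

View pics/w3.png

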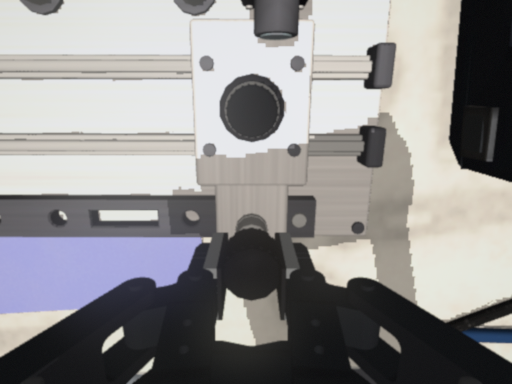

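```bash
python3 -m crank '[[0,0.013,0,0,0,0,-1],[0,0.013,0,0,0,0,-1],[0,0.013,0.004,0,0,0,-1],[0,0.013,0.008,0,0,0,-1],[0,0.013,0.008,0,0,0,-1]]';  python3 -m crank '[[0,0,0.003,0,0,0,-1],[0,0,0.006,0,0,0,-1],[0,0,0.006,0,0,0,-1]]'
```

```text
time: 6.55
tcp_pos: [0.4941, 0.1508, 0.0581]
ee_rot: [180.0, -0.0, -1.8]
force: [5.3, -0.2, -7.5]
width: 0.0222
grasp_force: 59.4
time: 6.85
tcp_pos: [0.4941, 0.1508, 0.0569]
ee_rot: [-180.0, -0.0, -1.8]
force: [5.2, -0.4, -5.6]
width: 0.0223
grasp_force: 59.4
```

```bash
python3 -m crank '[[0,0,0.003,0,0,0,-1],[0,0,0.006,0,0,0,-1],[0,0,0.006,0,0,0,-1]]'
```

```text
time: 7.15
tcp_pos: [0.494, 0.1508, 0.0555]
ee_rot: [-180.0, -0.0, -1.8]
force: [4.8, 0.0, -6.4]
width: 0.0222
grasp_force: 59.4
```

```bash
python3 -m crank '[[0,0,0.003,0,0,0,-1],[0,0,0.006,0,0,0,-1],[0,0,0.009,0,0,0,-1],[0,0,0.012,0,0,0,-1],[0,0,0.012,0,0,0,-1]]'
```

```text
time: 7.65
tcp_pos: [0.4941, 0.1508, 0.0525]
ee_rot: [-180.0, -0.0, -1.8]
force: [4.9, -0.6, -4.9]
width: 0.0221
grasp_force: 59.4
```

```bash
python3 -m crank '[[0,0,0.004,0,0,0,-1],[0,0,0.008,0,0,0,-1],[0,0,0.008,0,0,0,-1]]';python3 -m crank '[[0,0,0,0,0,0,0],[0,0,0,0,0,0,0.5],[0,0,0,0,0,0,0.9],[0,0,0,0,0,0,0.9],[0,0,0,0,0,0,0.9],[0,0,0,0,0,0,0.9],[0,0,0,0,0,0,0.9],[0,0,0,0,0,0,0.9]]'
```

```text
time: 7.95
tcp_pos: [0.4941, 0.1508, 0.0505]
ee_rot: [-180.0, -0.0, -1.8]
force: [4.4, 0.4, -4.7]
width: 0.0226
grasp_force: 59.4
time: 8.75
tcp_pos: [0.494, 0.1508, 0.0506]
ee_rot: [180.0, 0.0, -1.8]
force: [0.8, -0.2, -0.5]
width: 0.0813
grasp_force: 0.0
```

Now retreat straight up and look.

```bash
python3 -m crank '[[0,0,-0.1,0,0,0,0.9],[0,0,-0.25,0,0,0,0.9],[0,0,-0.4,0,0,0,0.9],[0,0,-0.6,0,0,0,0.9],[0,0,-0.6,0,0,0,0.9],[0,0,-0.6,0,0,0,0.9]]'; python3 - <<'E'
from h import *
import cv2
st();c=eyes.calibration("wrist");a=eyes.grab_frame("wrist");b=eyes.grab_frame("side")
T=np.array(c["T"]);K=np.array(c["camera_matrix"])
for w in([.4941,.1508,.077],[.4941,.1508,.077+.008]):
    p=K@(T[:3,:3].T@(np.array(w)-T[:3,3]));print(p[:2]/p[2])
s=b[180:300,200:310];s=cv2.resize(s,None,fx=3.5,fy=3.5,interpolation=cv2.INTER_CUBIC)
w=a[0:230,80:480]
o=np.zeros((420,800,3),np.uint8);o[:s.shape[0],:s.shape[1]]=s;o[:230,400:800]=w
cv2.imwrite('pics/w4.png',o)
E
```

```text
time: 9.35
tcp_pos: [0.4951, 0.151, 0.2025]
ee_rot: [-180.0, -0.2, -1.8]
force: [-0.3, 0.3, -0.3]
width: 0.0816
grasp_force: 0.0
9.35 [0.4951 0.151  0.2025] [-179.96   -0.22   -1.79] F [-0.3  0.3 -0.3] w 0.0816 g 0.0
[250.61008226 186.2112892 ]
[250.58799414 188.65885095]
```

View pics/w4.png

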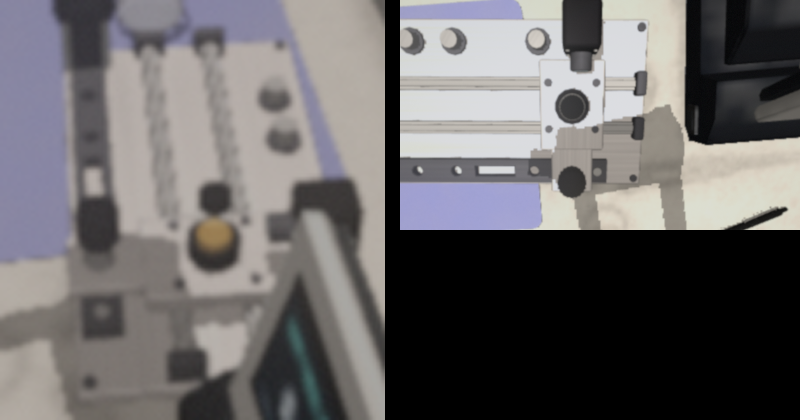

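```bash
python3 -c "
from bench import r
print(r.close_job())"
```

```text
the job is handed in; nothing more can be done
None
```

I lifted the plunger, slid the carriage about 77 mm so the vial stands in front of the read head, and lowered the pin into the hole there without side force. I let the spring take it the last half millimetre or so on release; I did not measure that final drop. The beaker was not touched, and I handed the job in at about 9.5 s.

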